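Refit the R-clip on the tortilla press's pivot pin

ROBOT

A 6-joint arm with a two-finger parallel gripper is mounted at the origin on a cart in front of the work surface, level with it; the furniture and walls round the work are solid. World frame = base frame: x ahead of the robot, y to its left, z up, the work surface at z = 0. Lengths are in m, angles in rad, forces in N, time in s.
With the tool pointing down it reaches from about 0.35 to 0.725 m from the base axis. Payload 4.3 kg.
Tool frame: the origin (TCP) lies midway between the tips of the shut fingers; the grasp point (between the pads) lies 19 mm behind it; z points along the fingers, y is the line along which they close (so a half turn about z gives the same grasp; the last joint's range is limited). The gripper opens to 85 mm and grips with 20 to 120 N. Pads are 22 mm wide; open, the fingers measure 114 mm over their backs; the gripper's body (76 mm by 85 mm) begins 54 mm behind the grasp point. The pads swing forward as they close: fully open they stand 13 mm farther back than shut.
Start: joints at [1.015, 0.377, 0.081, 1.274, 0, 1.46], TCP at [0.248, 0.519, 0.231] pointing down, gripper open.
Joint ranges: [-2.72, 2.72], [-0.84, 1.66], [-1.02, 1.22], [-1.77, 2.12], [-1.37, 1.28], [-3.14, 3.14]. Speed limits (rad/s): [2.57, 2.57, 3.14, 3.14, 3.14, 3.14].

INTERFACE

Orientations are given as a unit quaternion [x, y, z, w].
In Python, from bench import observe, get_image, camera_model, sign_off, recognise, trace, tip_of gives the robot as it stands. The module is installed in compiled form; this text tells all that it offers.
- The arm moves only by the shell command python3 -m creep 'ROWS' [OPENING] [FORCE]. ROWS is JSON, a list of rows, each an object with "travel": the shift along the tool's x, y, z in m, a list of three; "angular": the turn, a rotation vector about the tool's x, y, z in rad, a list of three. In form: [{"travel": [tx, ty, tz], "angular": [wx, wy, wz]}, ...]. A call has 1 to 5 rows; each row shifts and turns the commanded pose from where the row before left it, along the tool's axes as they then stand; what a row does not reach is not made up. A row lasts 1/8 s, in which the tool goes at most 62.5 mm and 10.7 degrees, less where a joint would pass 70% of its speed; a pose out of reach is approached as far as the arm can. A call with a gripper value outside its range is refused whole. OPENING is the closure, from -1 (fully open) to 1 (shut), so that 0 is half open, set as the call begins (- or left out, the last holds). The fingers move at their own pace and stop on an object; FORCE is the grip in N (left out, the last holds). Time passes only in rows, so rows that do not move let the fingers close. It gives the time, the measured TCP pose, the force, the opening and the grip force at its end, in the units of the state.
- observe(): the state, without advancing time (a new reading comes with each control period).
- get_image(name): name is "side" or "top"; returns the picture (480x640x3 uint8, blue, green, red); there is no depth.
- camera_model(name): a dict with "fx", "fy", "cx", "cy" (pixels), "dist" ([k1, k2, p1, p2, k3] as OpenCV has them; the pictures are not rectified), "pose" (4x4, takes a point from camera to world coordinates). Camera axes: x right, y up, looking along -z (the intrinsics and any distortion apply to the point x, -y, -z); pixel columns grow to the right and rows downward; lengths in m; the calibration is good to about 2 mm. A picture is of the moment at which its call begins. camera_model takes no time and is no camera call.
- sign_off(): hands the job in; it is judged then, once.
Trained networks look in the newest picture that a camera, given by its name, has taken for a name from the list of things; names that differ only in an ending like _2 or _b are one class to them, and where a whole thing is asked for, a point or a joint stands for the part that bears it (a point fixed in the world has none). Each returns a list of dicts, best first, with "conf" (0 to 1); they miss things now and then, are a little off and sometimes report something else, mostly with a low value. They report only what shows in the picture. A call takes as long as a camera call.
- recognise(camera, thing): "box" ([left, top, right, bottom] in pixels, round what is visible of it).
- trace(camera, thing): "pixels" (480x640 bool, what is visible of it) and "box" ([left, top, right, bottom] in pixels, round what is visible of it).
- tip_of(camera, thing): "xy" ([column, row] in pixels: a listed point, or the origin of a listed thing).
The state is a dict: "clock": time; "q": joint angles; "qd": joint speeds; "joint_efforts": joint torques, N m; "ee_pos": TCP position; "tcp_rot": TCP orientation; "wrist_force": force on the tool from outside, world axes, zero at the start; "ft_torque": the same for the moment, N m; "opening": finger opening in m; "grasp_force": force on a finger pad.
Only numpy, scipy, OpenCV 4.12 (cv2) and the standard library are available. Lean on these libraries where they do the work, as an engineer would, in place of code of your own. Each camera call takes 0.05 s, during which the arm holds its last target. There are 200 camera calls.

TASK

Take the red-gripped R-clip out of the wooden caddy and fit it from above on the bare end of the tortilla press's pivot pin: feel gently along the groove on top of the pin for the cross-hole, put the straight leg down through it and push the clip fully home, so that its bent leg springs over the side of the pin. Press gently (a good push with one finger, never a blow), let go, and leave the blue clip in its slot and everything else where it stands.

Things in the scene. Friction and masses are not known exactly. Their poses are not given: they have to be found in the camera images.
- red_clip: R-clip with a red ribbed plastic grip, about 70 g, upright in one of the caddy's slots. Origin: on the straight leg's axis at the grip's underside; z up, x towards the bent leg, y across the clip. Grip: x -13..13, y -7..7 (14 mm thick), z 0..50 mm; hold it by its y faces at about z 34. Straight leg: 5 mm smooth round wire, cut off square, straight down to z -40
- clip_tip (a point): the lower end of the red clip's straight leg (0, 0, -40 mm in the clip's frame), same axes as the clip
- clip_bend (a point): the inward bend of the red clip's bent leg (5 mm wire), relaxed at x 9, z -15 mm in the clip's frame; above it the leg hangs from a sprung coil at x 15.5, z 8, below it flares out to x 14.5, z -29
- red_clip_leg (a joint): how far the bent leg is sprung outward, rad: 0 relaxed, 0.07 to 0.15 as its bend passes the widest part of the pin, under 0.05 when the clip is home. It takes a push of roughly 3 to 10 N until the bend is past, then draws the clip home
- blue_clip: spare R-clip of the same shape with a blue grip, in the caddy's other slot; same frame as the red one. Not to be used
- clip_caddy: light wooden block 150 x 40 x 50 mm, fixed; origin under its centre, x along its length, z up. Two through slots 8 x 31 mm in line, centres at x -36 and 37 mm; the clips hang in them, grips resting on the top, legs inside, clip x along the caddy's x. A clip must rise 45 mm to be clear
- tortilla_press: round aluminium tortilla press lying shut, fixed, 160 mm across; origin under the centre of the plates, z up, x from the pin and lugs (its front) to the rear, y along the pin. The grey lever lies back over the plates; lugs and lever reach at most 70 mm above the table
- pin_home (a point): on the pivot pin's axis (-115, 38, 55 mm in the press's frame, same axes). The pin is a steel rod 20 mm thick along y; its bare end sticks out of the lug (face at y -16 mm of this point) to y +30..+56. Home, the red grip's underside rests on the groove's edges, 8.4 mm above the axis. The bent leg may go on either side of the pin. Under the bare end 45 mm are free
- groove_home (a point): on the floor of the groove along the top of the pin's bare end, 6 mm above pin_home. Floor 7 mm wide, sides slope out to 11 mm wide 2.4 mm higher. A 7 mm square cross-hole opens in the floor and goes straight down through the pin. This point is where the hole belongs, but the pin has crept out: the hole's middle lies 3 to 25 mm from here towards +y, at x 0. The pin sits tight (16 N to shift)
- tape_roll: roll of blue tape 96 mm across, 24 mm high, a bystander; origin under its centre
- tin_1: food tin 75 mm across, 110 mm high, a bystander; origin under its centre
- mill_1: small grey mill 44 mm across, 90 mm high, a bystander; origin under its centre
- spice_jar_2: green-capped spice jar 41 mm across, 103 mm high, a bystander; origin under its centre
- bottle_1: sauce bottle 50 x 82 x 190 mm, a bystander; origin under its centre
- tub_1: tub 72 mm across, 71 mm high, a bystander; origin under its centre

How it is judged:
On the way, in this order (a step that is already met when the one before it is completed fails the run):
1. the red clip is lifted clear of the caddy, upright (z of clip_tip in the frame of clip_caddy above 0.052 m and angle between red_clip's own z axis and vertical below 0.5 rad), for 0.1 s.
2. the straight leg is right through the pin (z of clip_tip in the frame of pin_home between -0.034 and -0.01 m and x of clip_tip in the frame of pin_home between -0.004 and 0.004 m and y of clip_tip in the frame of pin_home between -0.001 and 0.029 m), for 0.1 s.
At the end, for the whole second after the job is handed in: Red clip home on the pin: leg's end 28 mm or more below the pin's axis, within 6 mm sideways; grip's underside at most 11 mm above the axis; upright within 0.2 rad, square to the pin within 0.35 rad, bent leg sprung back (under 0.09 rad), at rest, released; blue clip still in its slot (z of red_clip in the frame of pin_home below 0.011 m and z of clip_tip in the frame of pin_home below -0.028 m and x of clip_tip in the frame of pin_home between -0.006 and 0.006 m and x of red_clip in the frame of pin_home between -0.005 and 0.005 m and y of clip_tip in the frame of pin_home between -0.002 and 0.03 m and angle between red_clip's own z axis and vertical below 0.2 rad and angle between the x axis of red_clip and the x axis of tortilla_press, either way round below 0.35 rad and value of joint red_clip_leg below 0.09 rad and linear speed of red_clip below 0.02 m/s and z of blue_clip in the frame of clip_caddy between 0.045 and 0.055 m); the robot touches nothing.
It fails at once if the clip is forced: more than 32 N between the red clip and the press (contact force between red_clip and tortilla_press above 32 N).
It fails at once if the gripper strikes or leans on the press with more than 15 N (contact force between the arm and tortilla_press above 15 N).
It fails at once if the blue clip is taken or shifted more than 15 mm (distance of blue_clip from where it was at the start of the episode above 0.015 m).
It fails at once if a bystander is shifted more than 20 mm (distance of any of tape_roll, tin_1, mill_1, spice_jar_2, bottle_1, tub_1 from where it was at the start of the episode above 0.02 m).
It also fails if it takes over 64 s, if anything falls off the work surface, if the arm or the gripper's body presses on something with over 40 N, if the wrist force passes 120 N, or if a joint passes its speed limit or range.

## Working session

There is one attempt and no reset: what is moved stays moved. The work goes in short steps, Python scripts to look and compute and a shell command to move; the robot and the scene stay as the last step left them, time stands still between calls to the robot, and variables do not carry over. Pictures are saved under pics/ and viewed, at most 10 in all, crops included, and the job is handed in when it is done.

```bash
mkdir -p pics; cat > h.py <<'E'
import numpy as np, cv2
from bench import *
def ray(cam,uv):
    m=camera_model(cam);K=np.array([[m['fx'],0,m['cx']],[0,m['fy'],m['cy']],[0,0,1.]])
    p=cv2.undistortPoints(np.array([[uv]],float),K,np.array(m['dist'],float))[0,0]
    T=np.array(m['pose']);d=T[:3,:3]@np.array([p[0],-p[1],-1]);return T[:3,3],d/np.linalg.norm(d)
def tri(a,b):
    (o1,d1),(o2,d2)=ray(*a),ray(*b)
    s=np.linalg.lstsq(np.c_[d1,-d2],o2-o1,rcond=None)[0]
    p,q=o1+s[0]*d1,o2+s[1]*d2;return (p+q)/2,np.linalg.norm(p-q)
def atz(cam,uv,z):
    o,d=ray(cam,uv);return o+d*(z-o[2])/d[2]
def proj(cam,P):
    m=camera_model(cam);K=np.array([[m['fx'],0,m['cx']],[0,m['fy'],m['cy']],[0,0,1.]])
    T=np.array(m['pose']);c=(np.asarray(P,float).reshape(-1,3)-T[:3,3])@T[:3,:3]
    return cv2.projectPoints(c*[1,-1,-1],np.zeros(3),np.zeros(3),K,np.array(m['dist'],float))[0][:,0]
E
python3 - <<'E'
from h import *
np.set_printoptions(precision=4,suppress=True)
for c in('side','top'):
    cv2.imwrite(f'pics/{c}0.png',get_image(c)); print(c,np.array(camera_model(c)['pose']),camera_model(c)['fx'])
pts={}
for t in('red_clip','clip_tip','clip_bend','blue_clip','clip_caddy','tortilla_press','pin_home','groove_home'):
    for c in('side','top'):
        r=tip_of(c,t)[:2]; print(t,c,[(np.round(x['xy'],1),round(x['conf'],2)) for x in r])
        if r: pts[t,c]=r[0]['xy']
    if (t,'side') in pts and (t,'top') in pts: print(t,tri(('side',pts[t,'side']),('top',pts[t,'top'])))
s=observe();print(s['clock'],s['ee_pos'],s['tcp_rot'],s['wrist_force'])
E
```

```text
side [[ 0.9851  0.0544 -0.1633  0.3535]
 [-0.1708  0.4254 -0.8887 -0.9995]
 [ 0.0211  0.9034  0.4284  0.593 ]
 [ 0.      0.      0.      1.    ]] 478.5474676319964
top [[ 0.0132  0.9973 -0.0725  0.4864]
 [-0.9999  0.0132  0.      0.096 ]
 [ 0.001   0.0725  0.9974  1.3158]
 [ 0.      0.      0.      1.    ]] 446.3709557448101
red_clip side [(array([270.3, 233.4]), 0.6)]
red_clip top [(array([296.5, 292. ]), 0.45)]
red_clip (array([0.4238, 0.185 , 0.0448]), np.float64(0.004150069549025482))
clip_tip side [(array([269.7, 245.4]), 0.59)]
clip_tip top [(array([295.8, 294.4]), 0.46), (array([295.8, 268. ]), 0.43)]
clip_tip (array([0.4182, 0.1893, 0.0068]), np.float64(0.010774837805476912))
clip_bend side [(array([313. , 284.9]), 0.2)]
clip_bend top []
blue_clip side [(array([292.5, 228.8]), 0.44)]
blue_clip top [(array([294., 268.]), 0.41)]
blue_clip (array([0.4886, 0.1931, 0.0511]), np.float64(0.002016059544057511))
clip_caddy side []
clip_caddy top [(array([297.2, 277.7]), 0.88)]
tortilla_press side [(array([364. , 310.6]), 0.92)]
tortilla_press top [(array([410.5, 231.1]), 0.57)]
tortilla_press (array([ 0.605 , -0.1473, -0.0012]), np.float64(0.0030570609070045603))
pin_home side [(array([313. , 286.5]), 0.93)]
pin_home top [(array([406.8, 266.9]), 0.87)]
pin_home (array([ 0.4959, -0.1257,  0.0572]), np.float64(0.0014335806671538576))
groove_home side [(array([310.6, 281. ]), 0.6)]
groove_home top [(array([405.5, 267.3]), 0.78)]
groove_home (array([ 0.4931, -0.1199,  0.0678]), np.float64(0.0046527513865790345))
0.9 [0.248  0.5189 0.2314] [0.2211 0.9753 0.0001 0.0001] [ 0.4439 -0.2733  0.4696]
```

```bash
python3 - <<'E'
import cv2
a=cv2.imread('pics/side0.png');b=cv2.imread('pics/top0.png')
cv2.imwrite('pics/s1.png',cv2.resize(a[190:370,220:460],(800,600),interpolation=cv2.INTER_CUBIC))
cv2.imwrite('pics/t1.png',cv2.resize(b[180:330,260:460],(800,600),interpolation=cv2.INTER_CUBIC))
E
```

```text
(no output)
```

View pics/s1.png

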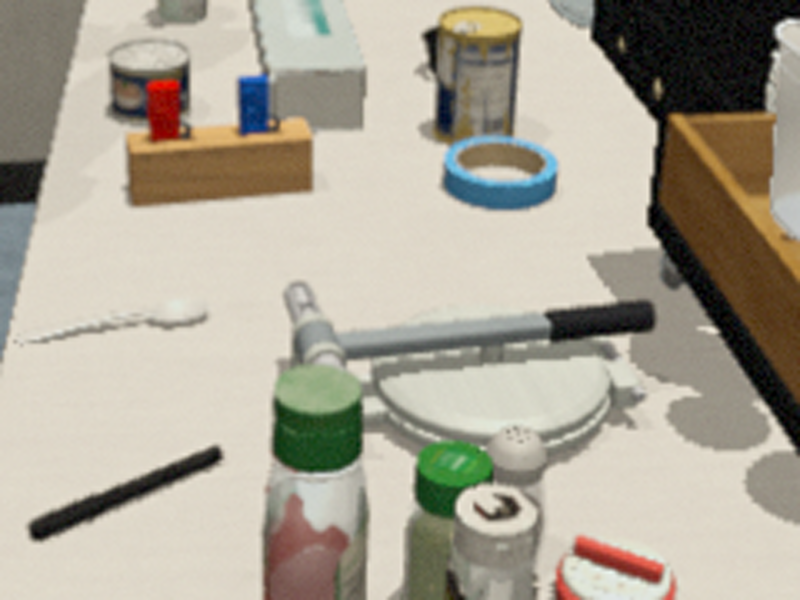

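View pics/t1.png

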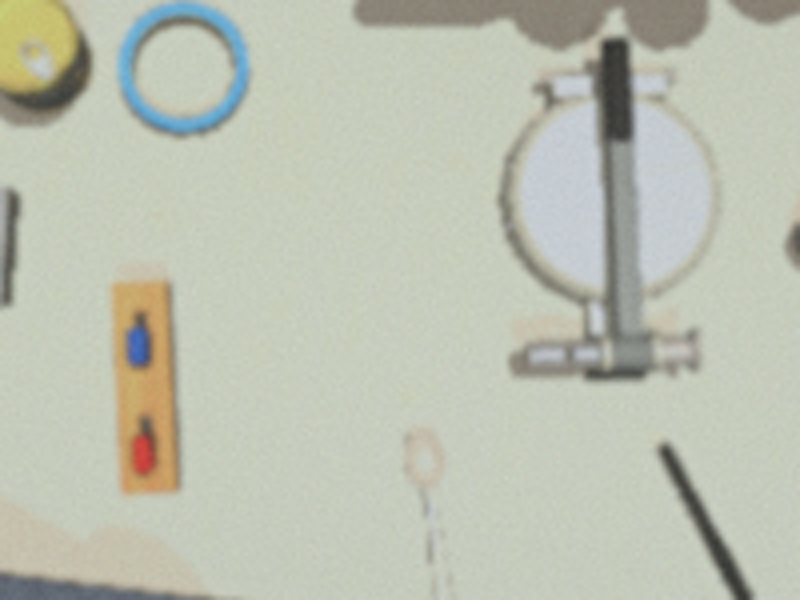

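View pics/side0.png

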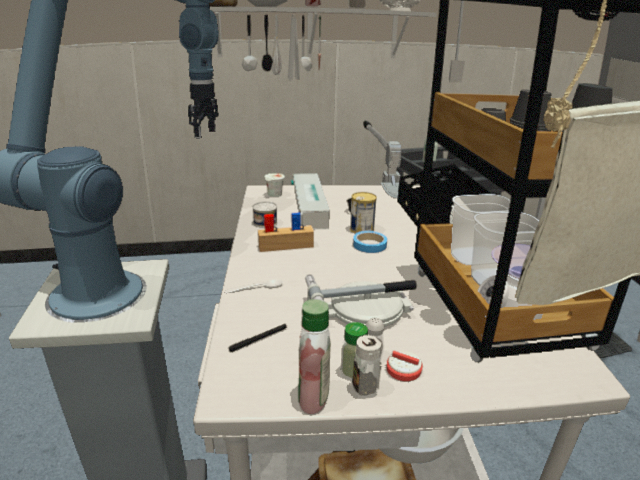

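```bash
python3 - <<'E'
from h import *
np.set_printoptions(precision=4,suppress=True)
A={}
for c,n in(('top',12),('side',8)):
    A[c]=np.mean([get_image(c).astype(float) for _ in range(n)],0); np.save(f'{c}A.npy',A[c])
for c in A:
    im=A[c];b,g,r=im[...,0],im[...,1],im[...,2]
    H={'red':(r>120)&(g<60)&(b<60),'blue':(b>110)&(r<60)&(g<100)}
    for k,m in H.items():
        sub=np.zeros_like(m);sub[190:330,225:310]=m[190:330,225:310]
        ys,xs=np.nonzero(sub);print(c,k,len(xs),xs.mean(),ys.mean(),xs.min(),xs.max(),ys.min(),ys.max())
    for t in('clip_caddy',):
        r=trace(c,t)
        if r:
            m=r[0]['pixels'].astype(np.uint8);print(c,t,r[0]['conf'],cv2.minAreaRect(np.argwhere(m)[:,::-1].astype(np.float32)))
            cs=cv2.boxPoints(cv2.minAreaRect(np.argwhere(m)[:,::-1].astype(np.float32)))
            print([atz(c,x,.05)[:2].round(4) for x in cs])
t=A['top'][255:285,382:442];cv2.imwrite('pics/t2.png',cv2.resize(t,(780,390),interpolation=cv2.INTER_CUBIC))
E
```

```text
<stdin>:11: RuntimeWarning: Mean of empty slice.
  ret = ret.dtype.type(ret / rcount)
Traceback (most recent call last):
ValueError: zero-size array to reduction operation minimum which has no identity
```

```bash
python3 - <<'E'
from h import *
np.set_printoptions(precision=4,suppress=True)
C={}
for c in('top','side'):
    im=np.load(f'{c}A.npy');b,g,r=im[...,0],im[...,1],im[...,2]
    for k,w in(('red',r-np.maximum(b,g)),('blue',b-(r+g)/2-20)):
        R={'top':(262,312,282,302) if k=='red' else (258,280,286,302),'side':(208,236,260,276+2) if k=='red' else (208,236,288,304)}[c]
        s=np.clip(w[R[0]:R[1],R[2]:R[3]]-30,0,100);y,x=np.mgrid[R[0]:R[1],R[2]:R[3]]
        C[c,k]=[(s*x).sum()/s.sum(),(s*y).sum()/s.sum()];n=np.argwhere(s>30)+[R[0],R[2]];print(c,k,np.array(C[c,k]),n.min(0),n.max(0))
for k in('red','blue'): print(k,tri(('top',C['top',k]),('side',C['side',k])), atz('top',C['top',k],.1))
r=trace('top','clip_caddy')
m=r[0]['pixels'];R=cv2.minAreaRect(np.argwhere(m)[:,::-1].astype(np.float32));print(r[0]['conf'],R)
print([atz('top',x,.05)[:2].round(4) for x in cv2.boxPoints(R)])
t=np.load('topA.npy')[255:285,382:442];cv2.imwrite('pics/t2.png',cv2.resize(t,(780,390),interpolation=cv2.INTER_CUBIC))
E
```

```text
top red [296.0601 289.7911] [289 293] [298 298]
top blue [293.9896 266.0485] [263 293] [269 295]
side red [268.6266 222.6527] [214 264] [232 273]
side blue [295.8581 219.3935] [213 292] [228 299]
red (array([0.4258, 0.1846, 0.0765]), np.float64(0.007265441349708402)) [0.4305 0.1826 0.1   ]
blue (array([0.4958, 0.1908, 0.0798]), np.float64(0.0017478319544510144)) [0.4948 0.1893 0.1   ]
0.9 ((295.5, 277.0), (52.0, 15.0), 90.0)
[array([0.5375, 0.211 ]), array([0.5381, 0.1683]), array([0.3913, 0.166 ]), array([0.3907, 0.2083])][ WARN:0@2.623] global loadsave.cpp:1063 imwrite_ Unsupported depth image for selected encoder is fallbacked to CV_8U.
```

View pics/t2.png

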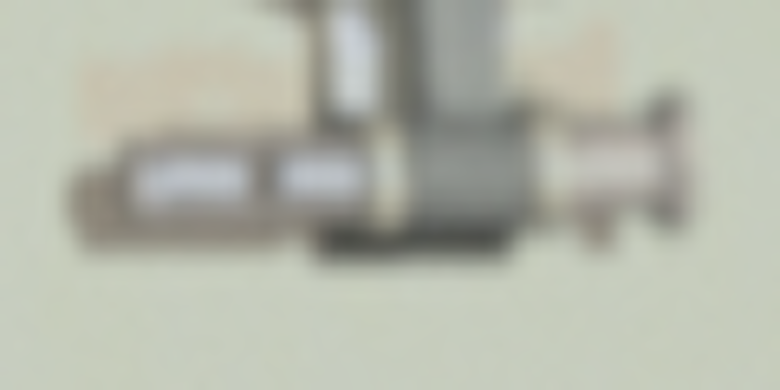

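```bash
cat >> h.py <<'E'
from scipy.spatial.transform import Rotation as Ro
np.set_printoptions(precision=4,suppress=True)
def go(p,yaw):
    """tool-frame shift and turn to TCP p, pointing down, tool x at heading yaw+pi (y along heading yaw+pi/2)"""
    s=observe();R=Ro.from_quat(s['tcp_rot']);T=Ro.from_matrix(np.array([[-np.cos(yaw),-np.sin(yaw),0],[-np.sin(yaw),np.cos(yaw),0],[0,0,-1]]).T)
    d=np.array(p)-s['ee_pos'];print('t',round(s['clock'],2),'tcp',np.array(s['ee_pos']),'F',np.array(s['wrist_force']),'op',s['opening'])
    print('turn first',(R.inv()*T).as_rotvec(),'then travel',T.inv().apply(d),'| travel now',R.inv().apply(d))
E
python3 - <<'E'
from h import *
im=np.load('topA.npy');b,g,r=im[...,0],im[...,1],im[...,2]
m=np.zeros(b.shape,bool);m[245:310,284:310]=((r-b)>60)[245:310,284:310]
y,x=np.nonzero(m);print(len(x),x.min(),x.max(),y.min(),y.max(), cv2.fitLine(np.c_[x,y].astype(np.float32),cv2.DIST_L2,0,.01,.01).ravel())
# edges of caddy: per-row subpixel centroid
for yy in range(253,302,6): 
    w=np.clip((r-b)[yy,282:312]-25,0,40); print(yy,(w*np.arange(282,312)).sum()/w.sum(),w.sum()/40)
print('red z.09',atz('top',(296.06,289.79),.09),'blue',atz('top',(293.99,266.05),.09))
for n,u in(('end',(391.1,268.3)),('hole',(401.7,268.2)),('lug',(410.4,268))): print(n,atz('top',u,.061))
go((.428,.184,.2),.085)
E
python3 -m creep '[{"travel":[0,0,0],"angular":[0,0,-0.18]},{"travel":[0,0,0],"angular":[0,0,-0.18]},{"travel":[0,0,0],"angular":[0,0,-0.18]}]' -1 30
```

```text
624 288 303 250 302 [  0.0398   0.9992 295.9199 277.625 ]
253 294.4914383561644 14.6
259 294.90408673894916 12.489583333333334
265 296.14671070740434 7.56875
271 295.9177428968806 10.485416666666666
277 295.66283524904213 14.68125
283 296.0220062875107 14.579166666666666
289 296.2824100513992 14.591666666666665
295 296.5053063534739 14.722916666666668
301 296.84628720023113 14.42083333333333
red z.09 [0.43   0.1833 0.09  ] blue [0.4948 0.1901 0.09  ]
end [ 0.4922 -0.0807  0.061 ]
hole [ 0.4928 -0.1107  0.061 ]
lug [ 0.4936 -0.1353  0.061 ]
t 1.95 tcp [0.2479 0.5188 0.2313] F [-0.3911  0.0643  0.6285] op 0.08546545834397959
turn first [ 0.0001  0.     -0.5308] then travel [-0.151  -0.3489  0.0313] | travel now [-0.3068 -0.2245  0.0313]
clock: 2.33
ee_pos: [0.2479, 0.5189, 0.2313]
tcp_rot: [-0.05, 0.999, 0.0, 0.0]
wrist_force: [0.2, 0.4, 0.3]
opening: 0.0852
grasp_force: 0.0
```

```bash
python3 -m creep '[{"travel":[-0.03,-0.055,0],"angular":[0,0,0.01]},{"travel":[-0.025,-0.055,0],"angular":[0,0,0]},{"travel":[-0.025,-0.055,0],"angular":[0,0,0]},{"travel":[-0.025,-0.055,0],"angular":[0,0,0]},{"travel":[-0.02,-0.055,0],"angular":[0,0,0]}]' 0 30
python3 -m creep '[{"travel":[-0.02,-0.055,0.02],"angular":[0,0,0]},{"travel":[0,0,0],"angular":[0,0,0]},{"travel":[0,0,0],"angular":[0,0,0]}]'
python3 -c "
from h import *
go((.428,.185,.067),.065); print(atz('side',(265,218),0.03))"
```

```text
clock: 2.95
ee_pos: [0.3971, 0.2541, 0.2315]
tcp_rot: [-0.042, 0.999, 0.0, 0.001]
wrist_force: [1.0, 0.8, -0.1]
opening: 0.0428
grasp_force: 0.0
clock: 3.32
ee_pos: [0.4205, 0.2028, 0.2114]
tcp_rot: [-0.042, 0.999, 0.0, -0.0]
wrist_force: [0.0, -0.4, 0.0]
opening: 0.0429
grasp_force: 0.0
t 3.33 tcp [0.4205 0.2028 0.2114] F [ 0.0045 -0.4328  0.0293] op 0.042880636653871096
turn first [ 0.0006 -0.0003  0.0185] then travel [-0.0063 -0.0182  0.1444] | travel now [-0.006  -0.0184  0.1444]
[0.42   0.3283 0.03  ]
```

```bash
python3 -m creep '[{"travel":[-0.006,-0.018,0.04],"angular":[0,0,0.018]},{"travel":[0,0,0.04],"angular":[0,0,0]},{"travel":[0,0,0.035],"angular":[0,0,0]},{"travel":[0,0,0.03],"angular":[0,0,0]},{"travel":[0,0,0],"angular":[0,0,0]}]'
python3 -m creep '[{"travel":[0,0,0],"angular":[0,0,0]},{"travel":[0,0,0],"angular":[0,0,0]}]'
python3 - <<'E'
from h import *
go((.428,.185,.066),.065)
a=get_image('side')[195:270,235:335];b=get_image('top')[235:310,260:335]
cv2.imwrite('pics/g.png',np.hstack([cv2.resize(a,(450,338),interpolation=2),cv2.resize(b,(338,338),interpolation=2)]))
E
```

```text
clock: 3.95
ee_pos: [0.4256, 0.1862, 0.0648]
tcp_rot: [-0.035, 0.999, -0.0, -0.002]
wrist_force: [-0.7, -0.4, 0.1]
opening: 0.0428
grasp_force: 0.0
clock: 4.2
ee_pos: [0.4295, 0.1861, 0.0679]
tcp_rot: [-0.034, 0.999, 0.0, 0.002]
wrist_force: [-0.6, 0.3, 0.0]
opening: 0.0424
grasp_force: 0.0
t 4.2 tcp [0.4295 0.1861 0.0679] F [-0.6359  0.31    0.0144] op 0.04237615133006177
turn first [0.0008 0.0032 0.0021] then travel [ 0.0016 -0.001   0.0019] | travel now [ 0.0016 -0.001   0.0019]
```

View pics/g.png

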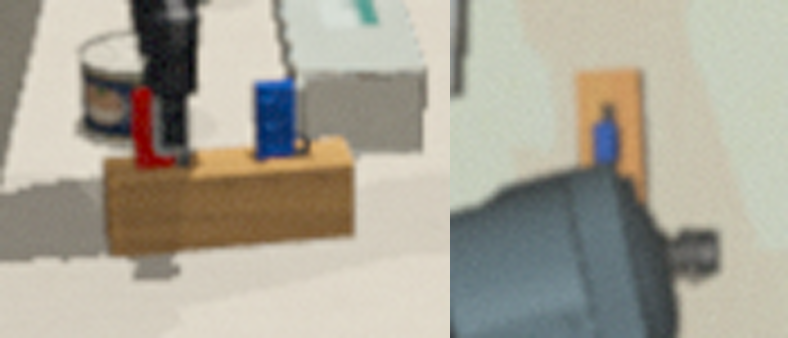

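```bash
python3 - <<'E'
from h import *
for x in(.415,.42,.425,.43): print(x,proj('side',[[x-.013,.178,.08],[x+.013,.178,.08],[x,.178,.08]])[:,0],proj('top',[[x-.013,.185,.1],[x+.013,.185,.1]])[:,1])
print('caddy corners side', proj('side',[[.465-.075,.166-.005,.05],[.465+.075,.173,.05]]))
print(proj('side',[[.4295,.1861-.03,.066],[.4295-.011,.1861-.022,.07],[.4295+.011,.1861-.022,.07]]))
E
```

```text
0.415 [261.2083 270.9468 266.0834] [300.3196 290.7033]
0.42 [263.0847 272.8142 267.9554] [298.4694 288.8554]
0.425 [264.9594 274.6797 269.8256] [296.6196 287.0081]
0.43 [266.8324 276.5435 271.694 ] [294.7703 285.1613]
caddy corners side [[257.4225 236.0332]
 [312.4596 231.2182]]
[[272.2555 230.5407]
 [267.8505 228.1473]
 [276.1204 227.721 ]]
```

```bash
python3 -m creep '[{"travel":[0.008,0,0.001],"angular":[0,0,0]},{"travel":[0,0,0],"angular":[0,0,0]},{"travel":[0,0,0],"angular":[0,0,0]},{"travel":[0,0,0],"angular":[0,0,0]}]' 0 40
python3 -m creep '[{"travel":[0,0,0],"angular":[0,0,0]},{"travel":[0,0,0],"angular":[0,0,0]},{"travel":[0,0,0],"angular":[0,0,0]},{"travel":[0,0,0],"angular":[0,0,0]},{"travel":[0,0,0],"angular":[0,0,0]}]' 1 40
python3 -m creep '[{"travel":[0,0,0],"angular":[0,0,0]},{"travel":[0,0,0],"angular":[0,0,0]},{"travel":[0,0,0],"angular":[0,0,0]}]'
```

```text
clock: 4.8
ee_pos: [0.4203, 0.1847, 0.0653]
tcp_rot: [-0.033, 0.999, 0.0, 0.0]
wrist_force: [0.0, 0.7, 1.1]
opening: 0.0429
grasp_force: 0.0
clock: 5.42
ee_pos: [0.4201, 0.1848, 0.0653]
tcp_rot: [-0.033, 0.999, 0.0, -0.0]
wrist_force: [-0.1, 0.8, -1.7]
opening: 0.0137
grasp_force: 42.1
clock: 5.8
ee_pos: [0.4201, 0.1848, 0.0653]
tcp_rot: [-0.033, 0.999, 0.0, 0.0]
wrist_force: [0.9, 1.0, -1.7]
opening: 0.0134
grasp_force: 42.1
```

```bash
python3 -m creep '[{"travel":[0,0,-0.015],"angular":[0,0,0]},{"travel":[0,0,-0.025],"angular":[0,0,0]},{"travel":[0,0,-0.035],"angular":[0,0,0]},{"travel":[0,0,-0.035],"angular":[0,0,0]},{"travel":[0,0,0],"angular":[0,0,0]}]'
python3 -m creep '[{"travel":[0,-0.03,0],"angular":[0,0,0.01]},{"travel":[-0.01,-0.04,0],"angular":[0,0,0.01]},{"travel":[-0.01,-0.04,0],"angular":[0,0,0]},{"travel":[-0.01,-0.04,0],"angular":[0,0,0]},{"travel":[-0.01,-0.04,0],"angular":[0,0,0]}]'
python3 -m creep '[{"travel":[-0.01,-0.04,0],"angular":[0,0,0]},{"travel":[0,-0.04,0],"angular":[0,0,0]},{"travel":[0,-0.02,0],"angular":[0,0,0]},{"travel":[0,0,0],"angular":[0,0,0]},{"travel":[0,0,0],"angular":[0,0,0]}]'
python3 - <<'E'
from h import *
go((.4935,-.1107,.165),.045)
a=get_image('side');b=get_image('top')
cv2.imwrite('pics/h.png',np.hstack([cv2.resize(a[210:310,270:370],(400,400),interpolation=2),cv2.resize(b[220:320,360:460],(400,400),interpolation=2)]))
for c in('side','top'):
  for t in('clip_tip','red_clip','pin_home'): print(c,t,[(np.round(x['xy'],1),round(x['conf'],2)) for x in tip_of(c,t)[:2]])
E
```

```text
clock: 6.42
ee_pos: [0.4223, 0.1851, 0.1779]
tcp_rot: [-0.033, 0.999, 0.0, 0.003]
wrist_force: [0.8, 0.5, -0.5]
opening: 0.0136
grasp_force: 42.2
clock: 7.05
ee_pos: [0.4691, -0.0044, 0.1738]
tcp_rot: [-0.023, 1.0, 0.0, -0.001]
wrist_force: [1.6, -0.9, -0.5]
opening: 0.0134
grasp_force: 42.1
clock: 7.68
ee_pos: [0.4837, -0.1018, 0.1743]
tcp_rot: [-0.023, 1.0, 0.001, -0.001]
wrist_force: [0.5, 1.6, -0.4]
opening: 0.0132
grasp_force: 42.1
t 7.67 tcp [ 0.4837 -0.1018  0.1743] F [ 0.4888  1.6452 -0.4229] op 0.013152170374540865
turn first [ 0.0011 -0.0017  0.0014] then travel [-0.0094 -0.0093  0.0093] | travel now [-0.0094 -0.0093  0.0093]
side clip_tip [(array([309. , 255.3]), 0.65)]
side red_clip [(array([307. , 239.4]), 0.47), (array([310.5, 242.9]), 0.18)]
side pin_home [(array([314.1, 286.9]), 0.58)]
top clip_tip []
top red_clip []
top pin_home [(array([403.5, 271.8]), 0.77)]
```

View pics/h.png

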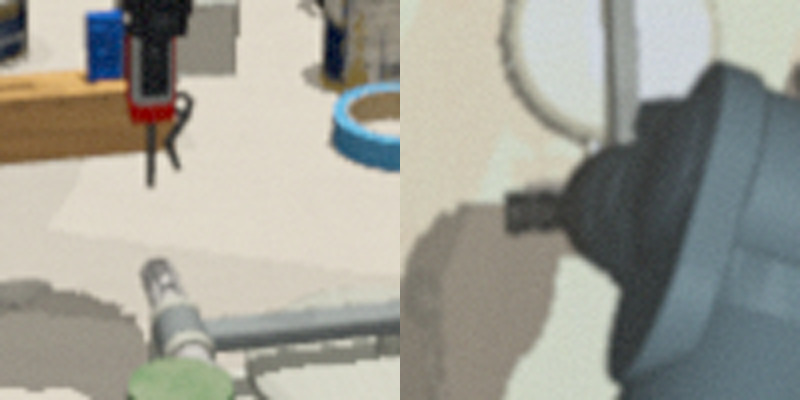

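```bash
python3 - <<'E'
from h import *
print('tip proj',proj('side',[[.4837,-.1018,.119],[.4857,-.1018,.119],[.4837,-.1018,.155]]))
im=np.mean([get_image('side').astype(float) for _ in range(8)],0);np.save('sideB.npy',im)
g=im.sum(2)
for r in(240,244,248,252,254,255,256,257): 
    row=g[r,300:315]; w=np.clip(np.median(row)-row-60,0,None);print(r,(w*np.arange(300,315)).sum()/max(w.sum(),1),w.max().round())
# leg straight search: pin model overlay
yaw=.045;ax=np.array([-np.sin(yaw),np.cos(yaw),0]);px=np.array([np.cos(yaw),np.sin(yaw),0])
S=6;x0,y0=295,262
v=cv2.resize(np.clip(im[y0:y0+45,x0:x0+60],0,255).astype(np.uint8),None,fx=S*2,fy=S*2,interpolation=cv2.INTER_CUBIC)
hole=np.array([.4928,-.1107,.061])
def d(P,col):
    q=proj('side',P);cv2.polylines(v,[np.int32(((q-[x0,y0])+.5)*S*2)],False,col,1)
th=np.linspace(0,2*np.pi,40)
for y in(.025,):  # end circle
    c=hole+ax*(.030)-[0,0,.006]; d([c+.01*np.cos(t)*px+[0,0,.01*np.sin(t)] for t in th],(0,0,255))
for t in(0,np.pi):
    c=hole-[0,0,.006]; d([c+.01*np.cos(t)*px+ax*.03,c+.01*np.cos(t)*px-ax*.023],(0,0,255))
for s in(-1,1): d([hole+s*.0035*px+ax*.03,hole+s*.0035*px-ax*.023],(0,255,0))
d([hole+.0035*(a*px+b*ax) for a,b in((1,1),(1,-1),(-1,-1),(-1,1),(1,1))],(255,0,0))
raw=cv2.resize(np.clip(im[y0:y0+45,x0:x0+30],0,255).astype(np.uint8),None,fx=12,fy=12,interpolation=cv2.INTER_CUBIC)
cv2.imwrite('pics/ov.png',np.hstack([v[:,:400],raw]))
E
```

```text
tip proj [[306.3121 256.3215]
 [307.2389 256.2651]
 [306.419  241.149 ]]
240 307.9193548387097 14.0
244 309.02196531791907 47.0
248 309.76862425231104 200.0
252 307.9635485287659 320.0
254 307.57724137931035 318.0
255 307.58406862745096 300.0
256 307.65569035239747 142.0
257 0.0 0.0
```

View pics/ov.png

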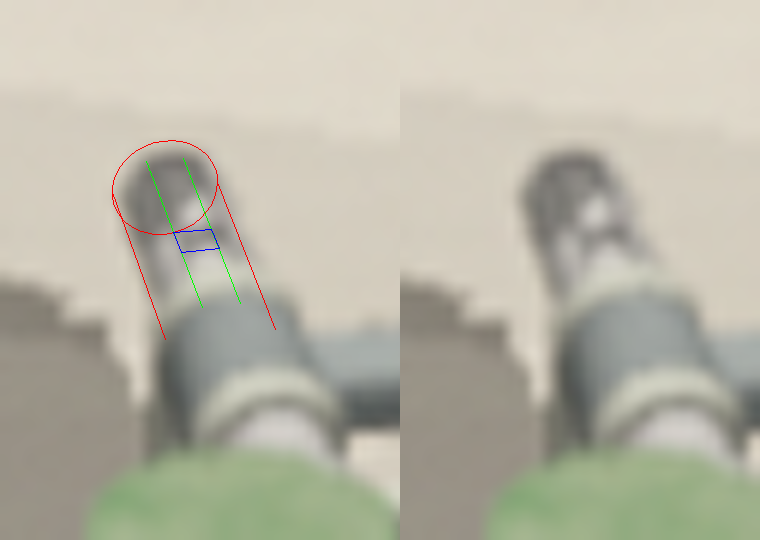

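```bash
python3 -m creep '[{"travel":[-0.0072,-0.013,0.01],"angular":[0,0,0]},{"travel":[0,0,0.02],"angular":[0,0,0]},{"travel":[0,0,0.015],"angular":[0,0,0]},{"travel":[0,0,0.005],"angular":[0,0,0]},{"travel":[0,0,0],"angular":[0,0,0]}]'
python3 -m creep '[{"travel":[0,0,0],"angular":[0,0,0]},{"travel":[0,0,0],"angular":[0,0,0]}]'
python3 - <<'E'
from h import *
go((.4915,-.1145,.118),.045)
im=np.mean([get_image('side').astype(float) for _ in range(8)],0)
cv2.imwrite('pics/c.png',cv2.resize(np.clip(im[235:300,285:345],0,255).astype(np.uint8),None,fx=9,fy=9,interpolation=2))
E
```

```text
clock: 9.1
ee_pos: [0.492, -0.1152, 0.1249]
tcp_rot: [-0.023, 1.0, 0.0, -0.0]
wrist_force: [0.6, -0.3, -0.4]
opening: 0.0131
grasp_force: 42.1
clock: 9.35
ee_pos: [0.4928, -0.1153, 0.126]
tcp_rot: [-0.023, 1.0, -0.0, 0.001]
wrist_force: [0.2, -0.6, -0.4]
opening: 0.0137
grasp_force: 42.1
t 9.35 tcp [ 0.4928 -0.1153  0.126 ] F [ 0.2023 -0.5795 -0.441 ] op 0.013734857384548119
turn first [-0.0005  0.0014  0.0014] then travel [0.0013 0.0009 0.008 ] | travel now [0.0013 0.0009 0.008 ]
```

View pics/c.png

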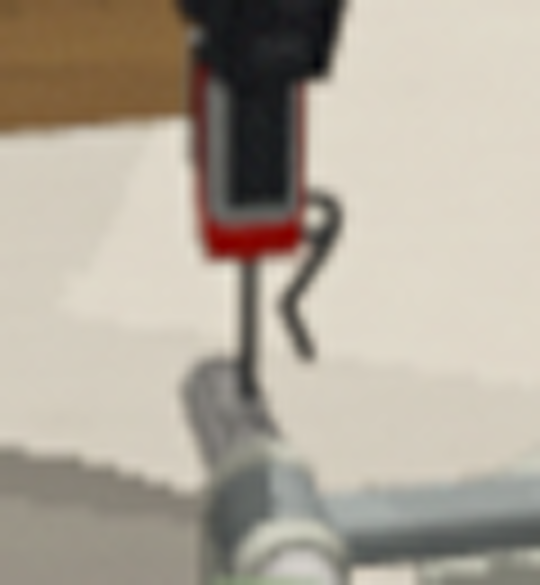

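```bash
python3 -m creep '[{"travel":[0.0005,0,0.003],"angular":[0,0,0]},{"travel":[0,0,0.003],"angular":[0,0,0]},{"travel":[0,0,0],"angular":[0,0,0]}]'
for i in 1; do python3 -m creep '[{"travel":[0,0,0.001],"angular":[0,0,0]},{"travel":[0,0,0],"angular":[0,0,0]}]'; done
python3 -m creep '[{"travel":[0,0,0.001],"angular":[0,0,0]},{"travel":[0,0,0],"angular":[0,0,0]}]'
```

```text
clock: 10.12
ee_pos: [0.4914, -0.115, 0.1188]
tcp_rot: [-0.023, 1.0, 0.0, -0.0]
wrist_force: [-0.2, -0.2, -1.5]
opening: 0.0136
grasp_force: 42.1
clock: 10.38
ee_pos: [0.4918, -0.1152, 0.1183]
tcp_rot: [-0.023, 1.0, 0.0, 0.0]
wrist_force: [0.0, 0.2, -0.5]
opening: 0.0138
grasp_force: 42.1
clock: 10.62
ee_pos: [0.4917, -0.1152, 0.1172]
tcp_rot: [-0.023, 1.0, 0.0, -0.0]
wrist_force: [0.5, 0.5, -0.9]
opening: 0.0137
grasp_force: 42.1
```

```bash
python3 -m creep '[{"travel":[0,0,0.001],"angular":[0,0,0]},{"travel":[0,0,0],"angular":[0,0,0]}]' | grep -E 'ee_|wrist'
python3 -m creep '[{"travel":[0,0,0.001],"angular":[0,0,0]},{"travel":[0,0,0],"angular":[0,0,0]}]'| grep -E 'ee_|wrist'
```

```text
ee_pos: [0.4918, -0.1152, 0.1162]
wrist_force: [-0.2, 0.8, -0.5]
ee_pos: [0.492, -0.1152, 0.116]
wrist_force: [-0.9, 0.7, 4.6]
```

```bash
python3 -m creep '[{"travel":[0,0.001,0],"angular":[0,0,0]},{"travel":[0,0,0],"angular":[0,0,0]}]' | grep -E 'ee_|wrist'
python3 -m creep '[{"travel":[0,0.001,0],"angular":[0,0,0]},{"travel":[0,0,0],"angular":[0,0,0]}]'| grep -E 'ee_|wrist'
python3 -m creep '[{"travel":[0,0.001,0],"angular":[0,0,0]},{"travel":[0,0,0],"angular":[0,0,0]}]'| grep -E 'ee_|wrist'
```

```text
ee_pos: [0.492, -0.1149, 0.116]
wrist_force: [-1.8, -1.3, 5.1]
ee_pos: [0.4923, -0.114, 0.116]
wrist_force: [-1.5, -1.6, 5.1]
ee_pos: [0.4924, -0.1127, 0.1158]
wrist_force: [-0.8, -2.3, 5.1]
```

```bash
python3 -m creep '[{"travel":[0,0.001,0],"angular":[0,0,0]},{"travel":[0,0,0],"angular":[0,0,0]}]' | grep -E 'ee_|wrist'
python3 -m creep '[{"travel":[0,0.001,0],"angular":[0,0,0]},{"travel":[0,0,0],"angular":[0,0,0]}]'| grep -E 'ee_|wrist'
python3 -m creep '[{"travel":[0,0.001,0],"angular":[0,0,0]},{"travel":[0,0,0],"angular":[0,0,0]}]'| grep -E 'ee_|wrist'
```

```text
ee_pos: [0.4915, -0.1105, 0.115]
wrist_force: [-0.5, -0.2, 0.4]
ee_pos: [0.4907, -0.1094, 0.1145]
wrist_force: [1.2, 0.2, -1.3]
ee_pos: [0.4912, -0.1089, 0.1151]
wrist_force: [-0.8, -0.9, 0.5]
```

```bash
python3 -m creep '[{"travel":[0,0,0.001],"angular":[0,0,0]},{"travel":[0,0,0],"angular":[0,0,0]}]' | grep -E 'ee_|wrist'
python3 -m creep '[{"travel":[0,0,0.001],"angular":[0,0,0]},{"travel":[0,0,0],"angular":[0,0,0]}]'| grep -E 'ee_|wrist'
```

```text
ee_pos: [0.4914, -0.1092, 0.1142]
wrist_force: [-0.3, -0.1, -0.8]
ee_pos: [0.4914, -0.1092, 0.1132]
wrist_force: [0.1, -0.1, -0.4]
```

```bash
for k in 1; do python3 -m creep '[{"travel":[0,0,0.0015],"angular":[0,0,0]},{"travel":[0,0,0.0015],"angular":[0,0,0]},{"travel":[0,0,0],"angular":[0,0,0]}]' | grep -E 'ee_|wrist'; done
python3 -m creep '[{"travel":[0,0,0.0015],"angular":[0,0,0]},{"travel":[0,0,0.0015],"angular":[0,0,0]},{"travel":[0,0,0],"angular":[0,0,0]}]' | grep -E 'ee_|wrist'
python3 -m creep '[{"travel":[0,0,0.0015],"angular":[0,0,0]},{"travel":[0,0,0.0015],"angular":[0,0,0]},{"travel":[0,0,0],"angular":[0,0,0]}]' | grep -E 'ee_|wrist'
```

```text
ee_pos: [0.4913, -0.1091, 0.1101]
wrist_force: [0.0, -1.1, -0.2]
ee_pos: [0.4914, -0.1092, 0.1071]
wrist_force: [-0.2, -0.7, -1.9]
ee_pos: [0.4913, -0.1091, 0.1041]
wrist_force: [-0.0, -0.4, -0.7]
```

```bash
python3 -m creep '[{"travel":[0,0,0.0015],"angular":[0,0,0]},{"travel":[0,0,0.0015],"angular":[0,0,0]},{"travel":[0,0,0],"angular":[0,0,0]}]' | grep -E 'ee_|wrist'
python3 -m creep '[{"travel":[0,0,0.0015],"angular":[0,0,0]},{"travel":[0,0,0.0015],"angular":[0,0,0]},{"travel":[0,0,0],"angular":[0,0,0]}]' | grep -E 'ee_|wrist'
python3 -m creep '[{"travel":[0,0,0.0015],"angular":[0,0,0]},{"travel":[0,0,0],"angular":[0,0,0]}]' | grep -E 'ee_|wrist'
```

```text
ee_pos: [0.4913, -0.1091, 0.1011]
wrist_force: [0.9, -1.0, -0.4]
ee_pos: [0.4913, -0.1091, 0.0981]
wrist_force: [-0.6, -0.2, -0.5]
ee_pos: [0.4915, -0.1092, 0.0967]
wrist_force: [-0.3, -0.1, -1.2]
```

```bash
python3 -m creep '[{"travel":[0,0,0.0015],"angular":[0,0,0]},{"travel":[0,0,0.0015],"angular":[0,0,0]},{"travel":[0,0,0],"angular":[0,0,0]}]' | grep -E 'ee_|wrist'
python3 -m creep '[{"travel":[0,0,0.0015],"angular":[0,0,0]},{"travel":[0,0,0],"angular":[0,0,0]}]' | grep -E 'ee_|wrist'
python3 -m creep '[{"travel":[0,0,0.0015],"angular":[0,0,0]},{"travel":[0,0,0],"angular":[0,0,0]}]' | grep -E 'ee_|wrist'
```

```text
ee_pos: [0.4921, -0.1093, 0.0939]
wrist_force: [1.2, 0.5, -1.1]
ee_pos: [0.4922, -0.1093, 0.0925]
wrist_force: [3.6, 0.5, 0.2]
ee_pos: [0.4924, -0.1094, 0.0912]
wrist_force: [4.4, 0.6, 1.4]
```

```bash
python3 -m creep '[{"travel":[0,0,0.0015],"angular":[0,0,0]},{"travel":[0,0,0],"angular":[0,0,0]}]' | grep -E 'ee_|wrist'
python3 -m creep '[{"travel":[0,0,0.0015],"angular":[0,0,0]},{"travel":[0,0,0],"angular":[0,0,0]}]' | grep -E 'ee_|wrist'
python3 -m creep '[{"travel":[0,0,0.0015],"angular":[0,0,0]},{"travel":[0,0,0],"angular":[0,0,0]}]' | grep -E 'ee_|wrist'
```

```text
ee_pos: [0.4924, -0.1094, 0.0894]
wrist_force: [6.0, -0.2, -0.0]
ee_pos: [0.4924, -0.1094, 0.0881]
wrist_force: [4.4, 0.1, 1.3]
ee_pos: [0.4923, -0.1093, 0.0862]
wrist_force: [8.2, -0.7, -2.8]
```

```bash
python3 -m creep '[{"travel":[0,0,0.0015],"angular":[0,0,0]},{"travel":[0,0,0],"angular":[0,0,0]}]' | grep -E 'ee_|wrist'
python3 -m creep '[{"travel":[0,0,0.0015],"angular":[0,0,0]},{"travel":[0,0,0],"angular":[0,0,0]}]' | grep -E 'ee_|wrist'
python3 -m creep '[{"travel":[0,0,0.0015],"angular":[0,0,0]},{"travel":[0,0,0],"angular":[0,0,0]}]' | grep -E 'ee_|wrist'
```

```text
ee_pos: [0.4923, -0.1092, 0.0846]
wrist_force: [7.0, -0.6, -1.5]
ee_pos: [0.4919, -0.1092, 0.0827]
wrist_force: [7.4, -0.8, -4.4]
ee_pos: [0.4919, -0.1091, 0.0813]
wrist_force: [6.6, -0.4, -2.7]
```

Past the bend; it now draws the clip down.

```bash
python3 -m creep '[{"travel":[0,0,0.001],"angular":[0,0,0]},{"travel":[0,0,0],"angular":[0,0,0]}]' | grep -E 'ee_|wrist'
python3 -m creep '[{"travel":[0,0,0.001],"angular":[0,0,0]},{"travel":[0,0,0],"angular":[0,0,0]}]' | grep -E 'ee_|wrist'
python3 -m creep '[{"travel":[0,0,0.001],"angular":[0,0,0]},{"travel":[0,0,0],"angular":[0,0,0]}]' | grep -E 'ee_|wrist'
```

```text
ee_pos: [0.4913, -0.109, 0.0799]
wrist_force: [5.8, -0.2, -3.9]
ee_pos: [0.4911, -0.1089, 0.0789]
wrist_force: [5.5, 0.4, -3.1]
ee_pos: [0.4913, -0.1089, 0.0784]
wrist_force: [4.4, 0.1, -1.1]
```

```bash
python3 -m creep '[{"travel":[0,0,0.001],"angular":[0,0,0]},{"travel":[0,0,0],"angular":[0,0,0]}]' | grep -E 'ee_|wrist'
python3 -m creep '[{"travel":[0,0,0.0005],"angular":[0,0,0]},{"travel":[0,0,0],"angular":[0,0,0]}]' | grep -E 'ee_|wrist'
```

```text
ee_pos: [0.4913, -0.1089, 0.0782]
wrist_force: [2.7, 1.7, 5.4]
ee_pos: [0.4914, -0.1089, 0.0781]
wrist_force: [2.4, 3.2, 7.9]
```

```bash
python3 -m creep '[{"travel":[0,0,-0.0005],"angular":[0,0,0]},{"travel":[0,0,0],"angular":[0,0,0]},{"travel":[0,0,0],"angular":[0,0,0]},{"travel":[0,0,0],"angular":[0,0,0]},{"travel":[0,0,0],"angular":[0,0,0]}]' 0
python3 -m creep '[{"travel":[0,0,-0.01],"angular":[0,0,0]},{"travel":[0,0,-0.03],"angular":[0,0,0]},{"travel":[0,0,-0.04],"angular":[0,0,0]},{"travel":[0,0,-0.04],"angular":[0,0,0]},{"travel":[0,0,0],"angular":[0,0,0]}]' | grep -E 'clock|ee_|wrist|open'
python3 - <<'E'
from h import *
a=get_image('side');cv2.imwrite('pics/f.png',cv2.resize(a[220:310,270:360],(600,600),interpolation=2))
for t in('red_clip','clip_tip','clip_bend'): print(t,[(np.round(x['xy'],1),round(x['conf'],2)) for x in tip_of('side',t)[:2]])
print(proj('side',[[.494,-.109,.0634]]),observe()['clock'])
E
```

```text
clock: 19.5
ee_pos: [0.4913, -0.1092, 0.0776]
tcp_rot: [-0.023, 1.0, 0.0, -0.0]
wrist_force: [0.3, 0.6, 0.1]
opening: 0.0429
grasp_force: 0.0
clock: 20.12
ee_pos: [0.4941, -0.1101, 0.202]
wrist_force: [0.2, -0.5, -0.1]
opening: 0.0426
red_clip [(array([314.3, 281.4]), 0.64)]
clip_tip []
clip_bend [(array([370.8, 245.4]), 0.39), (array([366.6, 309.7]), 0.34)]
[[311.3088 280.1807]] 20.325
```

View pics/f.png

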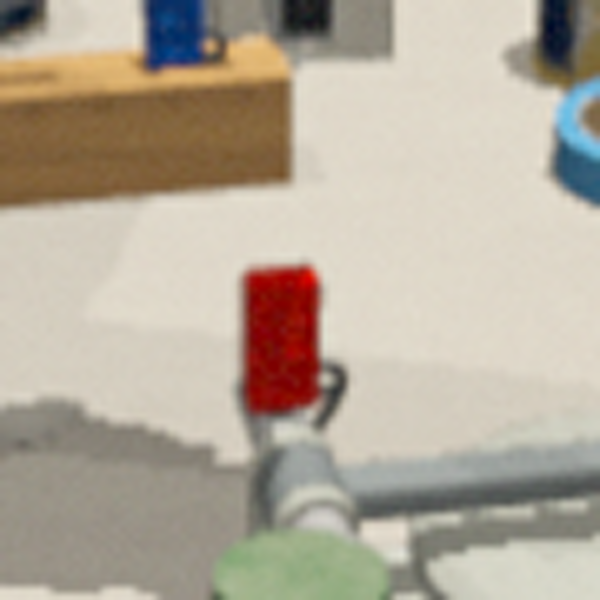

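The clip stands upright and seated on the pin, with its underside at about (281, 410) in the crop. The bent leg curls over the +x side, the gripper is clear, and the blue clip is still in its slot.

```bash
python3 -m creep '[{"travel":[0,0,0],"angular":[0,0,0]},{"travel":[0,0,0],"angular":[0,0,0]}]' | grep clock; python3 -c "
from bench import *
print(sign_off())"
```

```text
clock: 20.58
the job is handed in; nothing more can be done
None
```

The red clip is pushed home through the pin's cross-hole and released, the blue clip is still in its slot, and I handed the job in at about 20.6 s; sign-off returned no verdict.

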